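# Purge the espresso grinder into the knock-out drawer

### The arm

A 6-joint arm with a two-finger parallel gripper is mounted at the origin on the work surface. World frame = base frame: x ahead of the robot, y to its left, z up, the work surface at z = 0. Lengths are in mm, angles in rad, forces in N, time in s.
With the tool pointing down it reaches from about 350 to 975 mm from the base axis. Payload 17.4 kg.
Tool frame: the origin (TCP) lies midway between the tips of the shut fingers; the grasp point (between the pads) lies 19 mm behind it; z points along the fingers, y is the direction in which the jaws open and shut (so a half turn about z gives the same grasp; the last joint's range is limited). The gripper opens to 85 mm and grips with 20 to 120 N. Pads are 22 mm wide; open, the fingers measure 114 mm over their backs; the gripper's body (76 mm by 85 mm) begins 54 mm behind the grasp point. The pads swing forward as they close: fully open they stand 13 mm farther back than shut.
Start: joints at [-1.345, 0.116, 1.442, -0, 1.584, -0.038], TCP at [175.997, -651.657, 209.303] pointing down, gripper open.
Joint ranges: [-2.83, 2.83], [-0.83, 2.19], [0.07, 2.5], [-1.14, 4.28], [0.01, 3], [-2.97, 2.97]. Speed limits (rad/s): [1.89, 1.89, 2.22, 3.14, 3.14, 3.14].

### API

Orientations are given as a rotation vector (axis times angle).
In Python, from workcell import ctrl gives the robot as it stands. The module is installed in compiled form; this text tells all that it offers.
- The arm moves only by the shell command python3 -m inch 'ROWS' [FORCE]. ROWS is JSON, a list of rows, each a list of 3 entries, a list of its own where there are three numbers: the turn, a rotation vector about the tool's x, y, z in rad, then the shift along the tool's x, y, z in cm, then the finger opening in cm, from 0 to 8.54. A call has 1 to 12 rows; each row is the pose to reach, as a shift and turn from the pose measured when the call began, along the tool's axes at that moment; what a row does not reach only later rows make up. A row lasts 1/8 s, in which the tool goes at most 62.5 mm and 10.7 degrees, less where a joint would pass 70% of its speed; a pose out of reach is approached as far as the arm can. A call with a gripper value outside its range is refused whole. The fingers move at their own pace and stop on an object; FORCE is the grip in N (left out, the last holds). Time passes only in rows, so rows that repeat a pose let the fingers close. It gives the time, the measured TCP pose, the force and the opening at its end, in the units of the state.
- ctrl.get_obs(): the state, without advancing time (a new reading comes with each control period).
- ctrl.read_camera(name): name is "scene" or "top" or "wrist"; returns the picture (400x640x3 uint8, blue, green, red); there is no depth.
- ctrl.camera_model(name): a dict with "fx", "fy", "cx", "cy" (pixels), "pose" (4x4, takes a point from camera to world coordinates). Camera axes: x right, y down, z forward; pixel columns grow to the right and rows downward; lengths in mm; the calibration is good to about 2 mm. A picture is of the moment at which its call begins: read the wrist's pose just before it. camera_model takes no time and is no camera call; for the wrist camera it gives the pose at the moment of the call.
- ctrl.hand_in(): hands the job in, once; it reports no verdict.
The state is a dict: "time": time; "q": joint angles; "dq": joint speeds; "tau": joint torques, N m; "tcp_pos": TCP position; "orientation": TCP orientation; "ft_force": force on the tool from outside, world axes, zero at the start; "torque": the same for the moment, N m; "opening": finger opening in mm.
Only numpy, scipy, OpenCV 4.12 (cv2) and the standard library are available. Lean on these libraries where they do the work, as an engineer would, in place of code of your own. Each camera call takes 0.05 s, during which the arm holds its last target.

### The job

Purge the stale grounds from the espresso grinder: first pull the knock-out drawer beneath it all the way out to its stop, so that it lies under the chute. Only then press the lever of the spring-return dose dial on the grinder's flank down past its first and second clicks to the third, the grind-while-held position, and keep it pressed there: finish with your fingers still holding it down and the drawer still out. Do not shift or knock over the cups and other things standing around.

Things in the scene. Friction and masses are not known exactly. Their poses are not given: they have to be found in the camera images.
- cabinet: Low stainless knock-out drawer cabinet, fixed, 300 deep x 400 wide x 110 mm high; the grinder stands on it. Origin: centre of its underside, on the bar top. Its x axis points to its back: its front, with the drawer, lies 150 mm from the origin along -x and faces the robot, turned up to about 0.15 rad. Its y axis points to its left as seen by the robot.
- drawer (a joint): How far the drawer is out (m): 0 shut, 0.100 at its stop; it slides along the cabinet's -x. It may stand up to 20 mm ajar at the start. It slides on runners with about 2.5 N of friction and stays where it is left.
- drawer_handle (a point): Middle of the drawer's handle (moves with it): a level round steel bar along the cabinet's y, 12 mm thick, 300 mm long, posts 140 mm either side; 85 mm above the bar top, 25 mm below the cabinet's top, 45 mm in front of the drawer's front face. Take it from above, some 90 mm from its middle on the side away from the grinder, whose chute and fork overhang the other half.
- grinder: Espresso grinder, fixed on the cabinet some 100 mm left or right of its middle: white column 170 deep x 120 mm wide, white barrel above it overhanging the cabinet's front, hopper on top, 422 mm high. Origin: centre of its underside, on the cabinet top (110 mm above the bar top). Axes parallel to the cabinet's: -x is its front, -y its right flank (60 mm from the origin), which has the dial.
- chute (a point): Mouth of the grinder's chute, 28 mm wide, 145 mm above the cabinet's top and 50 mm in front of the cabinet's front. The portafilter fork, two steel rods, lies 40 mm below it.
- dial (a joint): Turn of the dose dial (rad), grows as its lever is pressed down: 0 at rest (lever 35 degrees above level), clicks at 0.377, 0.754 and 1.13 (the third, grind while held: 30 degrees below level), end stop 1.25. Let go anywhere, it springs back to 0; clicks are only felt. Pressing takes 3 N to start, up to 9 N on the way with a dip before each click, 9 N at the third, 11 N beyond.
- dial_grip: The dial's lever (turns with it): a steel arm forward (-x) from the black hub, with a level wooden crossbar 14 mm thick sticking out to the grinder's right (-y). Origin: the point to press, on the crossbar's centre line, 62 mm clear of the column; the bar reaches 34 mm left and 38 mm right of it. 277 mm above the bar top at rest, 208 mm at the third click. Clear above: press with closed fingers.
- dial_axis (a point): Point on the dial's level turning axis (parallel to the grinder's y) beside dial_grip's origin, 240 mm above the bar top. The crossbar's centre line runs on a circle of 65 mm radius about it, in the grinder's x-z plane.
- tamper: Bystander: steel tamper, 58 mm wide, 88 mm high, standing on the rubber mat on the cabinet's top at the other end from the grinder. Origin: centre of its underside.
- cup_a: Bystander: white espresso cup, 66 mm wide, 58 mm high, on the bar left of the cabinet's front. Origin: centre of its underside.
- cup_b: Bystander: a second such cup, on the bar right of the portafilter.
- pitcher: Bystander: steel milk pitcher with a handle, 84 mm wide, 105 mm high, on the bar left of the cabinet. Origin: centre of its underside.
- portafilter: Bystander: portafilter lying on the bar right of the cabinet, 225 mm long, 36 mm high. Origin: under the middle of its length.
- tumbler: Bystander: amber glass tumbler, 74 mm wide, 90 mm high, on the bar at the right. Origin: centre of its underside.
- bean_jar: Bystander: glass jar with steel lid, 100 mm wide, 150 mm high, on the bar at the left. Origin: centre of its underside.

How it is judged:
By the outcome, as a careful person would: the job done as asked, in the order asked, and still so for the second after the job is handed in, while the arm keeps its last pose, push and grip.
It also fails if it takes over 54 s, if anything falls off the work surface, if the arm or the gripper's body presses on something with over 40 N, if the wrist force passes 120 N, or if a joint passes its speed limit or range.

## Working session

There is one attempt and no reset: what is moved stays moved. The work goes in short steps, Python scripts to look and compute and a shell command to move; the robot and the scene stay as the last step left them, time stands still between calls to the robot, and variables do not carry over. Pictures are saved under pics/ and viewed, and the job is handed in when it is done.

```bash
mkdir -p pics; python3 - <<'E'
from workcell import ctrl
import cv2,numpy as np
np.set_printoptions(precision=4,suppress=True)
for n in ("scene","top","wrist"):
    m=ctrl.camera_model(n); print(n,m["fx"],m["fy"],m["cx"],m["cy"]);print(np.array(m["pose"]))
    cv2.imwrite(f"pics/{n}0.png",ctrl.read_camera(n))
print(ctrl.get_obs())
E
```

```text
scene 373.3338587042661 373.3338587042661 323.99154945590544 193.96953355239896
[[   0.2774    0.8211   -0.4988 1190.868 ]
 [   0.9607   -0.2344    0.1485 -165.5803]
 [   0.005    -0.5205   -0.8539 1193.5428]
 [   0.        0.        0.        1.    ]]
top 482.89630377519495 482.89630377519495 315.29361585395895 202.67903890982484
[[  -0.0187   -0.9923    0.1225  347.3357]
 [  -0.9998    0.0185   -0.0031   27.893 ]
 [   0.0008   -0.1225   -0.9925 2143.2555]
 [   0.        0.        0.        1.    ]]
wrist 336.27566524289944 336.27566524289944 321.27600364942066 194.8291455178719
[[   0.2612   -0.9138   -0.311   255.6298]
 [  -0.9653   -0.2477   -0.0829 -629.3203]
 [  -0.0013    0.3219   -0.9468  372.2467]
 [   0.        0.        0.        1.    ]]
{'time': 0.15, 'q': array([-1.3448,  0.1164,  1.4421, -0.    ,  1.584 , -0.0378]), 'dq': array([ 0.0004, -0.0017,  0.0003,  0.0007,  0.0012,  0.    ]), 'tau': array([  0.0024, -73.2507, -63.2849,   0.0001,   0.0049,   0.0001]), 'tcp_pos': array([ 175.9705, -651.4932,  208.7466]), 'orientation': array([-3.1134, -0.413 ,  0.0001]), 'ft_force': array([-0.3316, -0.2692, -0.3691]), 'torque': array([ 0.0175, -0.0286, -0.0314]), 'opening': 85.52873742540538}
```

View pics/scene0.png

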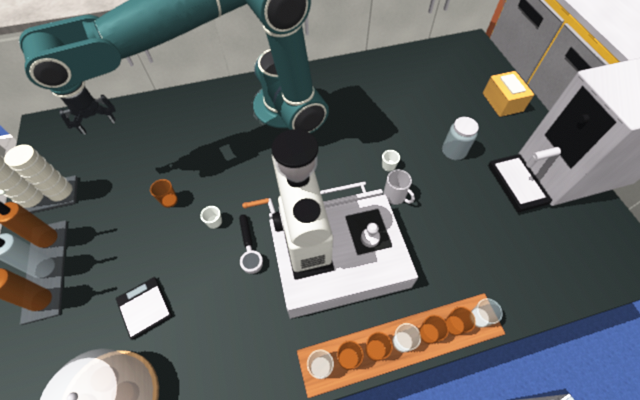

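View pics/top0.png

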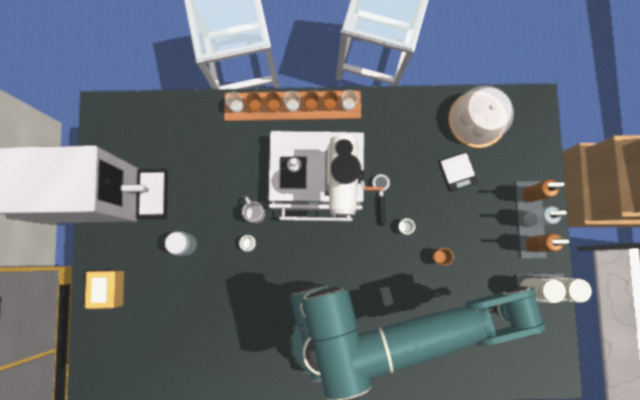

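View pics/wrist0.png

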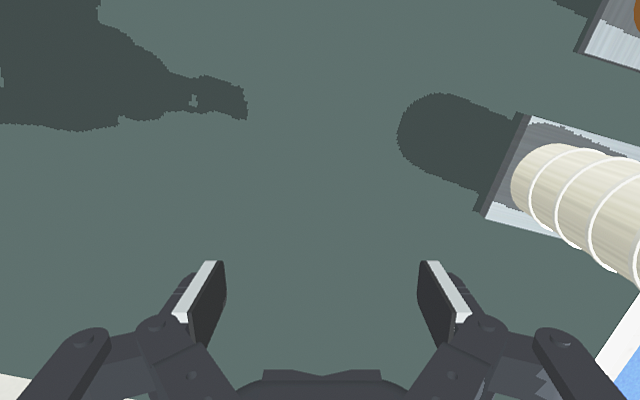

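The robot's base is at the bottom of the top view. The grinder stands on the cabinet's right half, with the handle at about row 218 and the orange lever crossbar at about (373,188). I'll enlarge these.

```bash
python3 - <<'E'
import cv2
t=cv2.imread("pics/top0.png")[120:270,220:420]
cv2.imwrite("pics/topc.png",cv2.resize(t,None,fx=4,fy=4,interpolation=cv2.INTER_CUBIC))
t=cv2.imread("pics/scene0.png")[140:300,230:430]
cv2.imwrite("pics/scenec.png",cv2.resize(t,None,fx=3.7,fy=3.7,interpolation=cv2.INTER_CUBIC))
E
```

```text
(no output)
```

View pics/topc.png

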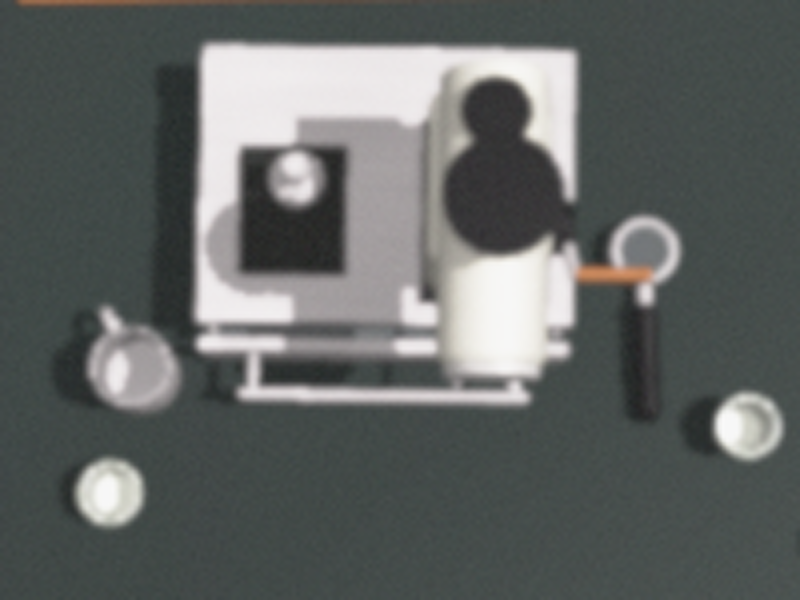

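View pics/scenec.png

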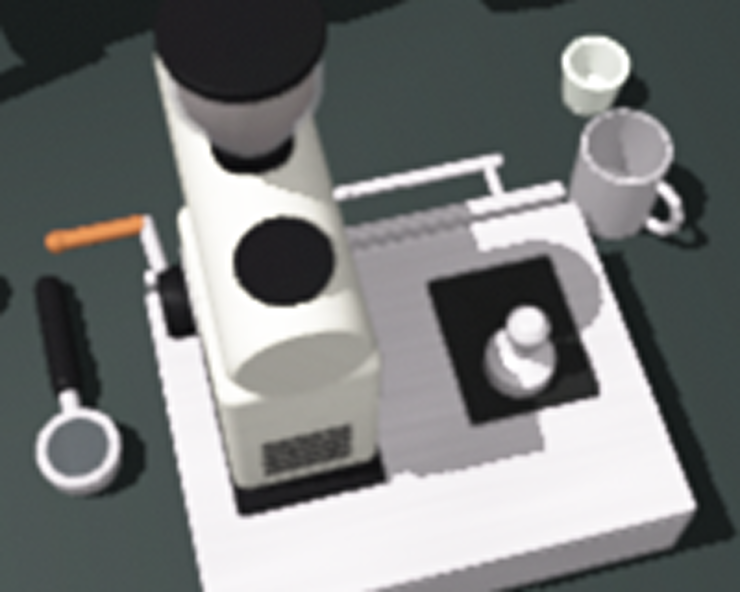

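```bash
cat > h.py <<'E'
import numpy as np
from workcell import ctrl
def ray(n,u,v):
    m=ctrl.camera_model(n);T=np.array(m["pose"])
    d=T[:3,:3]@np.array([(u-m["cx"])/m["fx"],(v-m["cy"])/m["fy"],1.]);return T[:3,3],d
def atz(n,u,v,z):
    o,d=ray(n,u,v);return o+d*(z-o[2])/d[2]
def proj(n,p,m=None):
    m=m or ctrl.camera_model(n);T=np.array(m["pose"]);c=T[:3,:3].T@(np.asarray(p)-T[:3,3])
    return np.array([m["fx"]*c[0]/c[2]+m["cx"],m["fy"]*c[1]/c[2]+m["cy"]])
E
python3 - <<'E'
from h import *
np.set_printoptions(precision=1,suppress=True)
T=lambda x,y:(220+(x+.5)/4-.5,120+(y+.5)/4-.5)
S=lambda x,y:(230+(x+.5)/3.7-.5,140+(y+.5)/3.7-.5)
P={}
for k,x,y,z in [("hL",240,394,88),("hR",529,398,88),("FL",195,325,110),("FR",576,328,110),("BL",202,44,110),("BR",577,50,110),("barL",577,272,280),("barR",653,275,280),("cupa",110,493,58),("pitch",132,367,105),("cupb",747,426,58),("pfhandle",648,418,20),("pfbasket",645,250,36),("tamper",297,178,80)]:
    P[k]=atz("top",*T(x,y),z); print(k,P[k])
for a,b in (("FL","FR"),("BL","BR"),("FL","BL"),("FR","BR"),("hL","hR")):
    d=P[b]-P[a];print(a,b,np.linalg.norm(d),np.degrees(np.arctan2(d[1],d[0])))
for k,x,y,z in [("barR",50,242,277),("barL",145,222,277),("hL",500,160,88),("cabFL",575,188,110),("BL",692,508,110)]:
    print("scene",k,atz("scene",*S(x,y),z))
E
```

```text
hL [537.4 175.   88. ]
hR [ 527.3 -133.5   88. ]
FL [609.7 220.4 110. ]
FR [ 599.  -183.7  110. ]
BL [915.6 210.8 110. ]
BR [ 901.5 -194.1  110. ]
barL [ 633.  -168.7  280. ]
barR [ 628.6 -242.7  280. ]
cupa [435.8 318.1  58. ]
pitch [566.7 288.  105. ]
cupb [ 495.2 -370.7   58. ]
pfhandle [ 508.7 -269.3   20. ]
pfbasket [ 693.5 -270.3   36. ]
tamper [772.6 111.3  80. ]
FL FR 404.25960911289667 -91.52150356668325
BL BR 405.172977143942 -92.00035452993076
FL BL 306.0764309050635 -1.8065550693727535
FR BR 302.6961283712969 -1.9799503038305764
hL hR 308.6094264046213 -91.8642679845542
scene barR [ 628.  -235.6  277. ]
scene barL [ 630.5 -162.4  277. ]
scene hL [540.4 178.   88. ]
scene cabFL [601.6 227.6 110. ]
scene BL [913.9 209.1 110. ]
```

```bash
python3 - <<'E'
from h import *
import cv2
np.set_printoptions(precision=0,suppress=True)
def tri(a,b):
    o1,d1=ray("top",*a);o2,d2=ray("scene",*b);d1/=np.linalg.norm(d1);d2/=np.linalg.norm(d2)
    A=np.stack([d1,-d2],1);s=np.linalg.lstsq(A,o2-o1,rcond=None)[0]
    p,q=o1+d1*s[0],o2+d2*s[1];return (p+q)/2,np.linalg.norm(p-q)
for p in ([0,0,0],[0,0,180],[176,-651,209],[176,-651,400],[630,-205,280]): print(p,proj("top",p),proj("scene",p))
t=cv2.imread("pics/top0.png")[250:400,270:570]
cv2.imwrite("pics/toparm.png",cv2.resize(t,None,fx=2.6,fy=2.6,interpolation=cv2.INTER_CUBIC))
t=cv2.imread("pics/scene0.png")[0:150,0:350]
cv2.imwrite("pics/scarm.png",cv2.resize(t,None,fx=2.2,fy=2.2,interpolation=cv2.INTER_CUBIC))
E
```

```text
[0, 0, 0] [323. 343.] [284. 104.]
[0, 0, 180] [324. 351.] [280.  71.]
[176, -651, 209] [488. 303.] [104. 133.]
[176, -651, 400] [507. 307.] [72. 91.]
[630, -205, 280] [373. 188.] [254. 203.]
```

View pics/toparm.png

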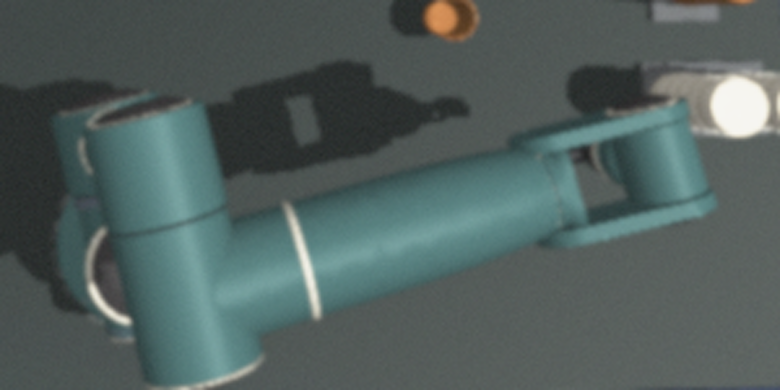

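View pics/scarm.png

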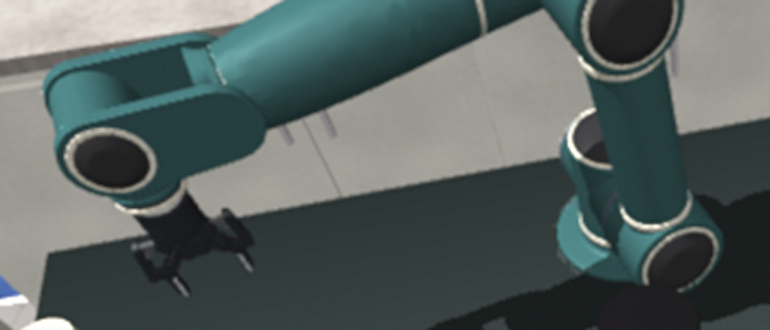

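```bash
cat >> h.py <<'E'
from scipy.spatial.transform import Rotation as R
def cabR(yaw_deg,tilt_deg=0,tiltaxis=(1,0,0)):
    "tool z down, tool x at yaw; then tilt about a world axis"
    c,s=np.cos(np.radians(yaw_deg)),np.sin(np.radians(yaw_deg))
    M=np.array([[c,s,0],[s,-c,0],[0,0,-1.]])
    return R.from_rotvec(np.radians(tilt_deg)*np.array(tiltaxis))*R.from_matrix(M)
def plan(p,Rt):
    o=ctrl.get_obs();R0=R.from_rotvec(o["orientation"])
    print("t",round(o["time"],2),"tcp",np.round(o["tcp_pos"],1),"F",np.round(o["ft_force"],1),"open",round(o["opening"],1))
    print("turn",np.round((R0.inv()*Rt).as_rotvec(),4),"shift cm",np.round(R0.inv().apply(np.array(p)-o["tcp_pos"])/10,2))
E
python3 - <<'E'
from h import *
T=lambda x,y:(220+(x+.5)/4-.5,120+(y+.5)/4-.5)
for z in (250,330,400): print(z,atz("top",*T(490,378),z).round())
print("hop",atz("top",*T(503,195),532).round(),"tumbler",atz("top",443,256,90).round())
plan([440,80,260],cabR(88.2))
E
```

```text
250 [534. -83. 250.]
330 [526. -78. 330.]
400 [519. -74. 400.]
hop [662. -81. 532.] tumbler [ 364. -514.   90.]
t 0.15 tcp [ 176.  -651.5  208.7] F [-0.3 -0.3 -0.4] open 85.5
turn [-7.0000e-04 -6.0000e-04 -1.2756e+00] shift cm [ 44.56 -63.74  -5.07]
```

```bash
python3 -m inch '[[[0,0,-0.1],[4,-6,-5],4],[[0,0,-0.2],[8,-12,-5],4],[[0,0,-0.3],[12,-18,-5],4],[[0,0,-0.4],[16,-24,-5],4],[[0,0,-0.5],[20,-30,-5],4],[[0,0,-0.6],[23.5,-35,-5],4],[[0,0,-0.7],[27,-40,-5],4],[[0,0,-0.8],[30.5,-45,-5],4],[[0,0,-0.9],[34,-50,-5],4],[[0,0,-1.0],[38,-55,-5],4],[[0,0,-1.12],[41,-59,-5],4],[[0,0,-1.2756],[44.5,-63.7,-5],4]]' 40
python3 -c "
from h import *
plan([440,80,260],cabR(88.2))"
```

```text
time: 1.65
tcp_pos: [425.2, 45.4, 259.4]
orientation: [-2.251, -2.192, -0.002]
ft_force: [-0.1, -1.7, -0.2]
opening: 39.8
t 1.65 tcp [425.2  45.4 259.4] F [-0.1 -1.7 -0.2] open 39.8
turn [ 0.0006 -0.0008  0.005 ] shift cm [ 3.5   1.38 -0.05]
```

```bash
python3 -m inch '[[[0,0,0],[3.5,1.4,0],4],[[0,0,0],[3.5,1.4,0],4],[[0,0,0],[3.5,1.4,0],4]]'
python3 - <<'E'
from h import *
import cv2,pickle
m=ctrl.camera_model("wrist");im=ctrl.read_camera("wrist")
pickle.dump(m,open("m1.pkl","wb"));cv2.imwrite("pics/w1.png",im);print(m["pose"])
for y in (175,111,21,-60): print(y,proj("wrist",[530+0.032*(y-21),y,88],m).round())
E
```

```text
time: 2.02
tcp_pos: [440.0, 79.7, 259.3]
orientation: [-2.25, -2.192, -0.001]
ft_force: [0.4, -0.2, 0.1]
opening: 40.2
[[ 9.99668940e-01 -2.43769889e-02 -8.23246216e-03  4.41707426e+02]
 [-2.57295563e-02 -9.46732820e-01 -3.20990589e-01  1.63200317e+02]
 [ 3.08418966e-05  3.21096139e-01 -9.47046603e-01  4.22961916e+02]
 [ 0.00000000e+00  0.00000000e+00  0.00000000e+00  1.00000000e+00]]
175 [421.  65.]
111 [415. 134.]
21 [407. 218.]
-60 [400. 283.]
```

View pics/w1.png

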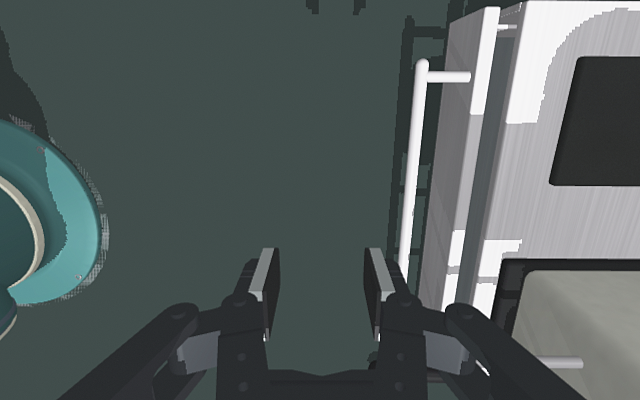

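The wrist view has the handle bar running from (422,62) to (401,265), within a pixel of my top-camera estimate. The gap behind it is clear. I'm going above it.

```bash
python3 -c "
from h import *
plan([534,111,150],cabR(88.2))"
python3 -m inch '[[[0,0,0],[3.4,5,0],3],[[0,0,0],[3.4,9.3,3],3],[[0,0,0],[3.4,9.3,7],3],[[0,0,0],[3.4,9.3,11],3],[[0,0,0],[3.4,9.3,11],3],[[0,0,0],[3.4,9.3,11],3]]'
python3 - <<'E'
from h import *
import cv2
m=ctrl.camera_model("wrist");im=ctrl.read_camera("wrist")
cv2.imwrite("pics/w2.png",im)
for y in (175,111,21): print(y,proj("wrist",[531+0.032*(y-21),y,85],m).round())
plan([534,111,70],cabR(88.2))
E
```

```text
t 2.08 tcp [440.   79.3 259.4] F [-0.1  0.2  0.1] open 40.3
turn [ 0.0006 -0.0007  0.0042] shift cm [ 3.41  9.31 10.95]
time: 2.82
tcp_pos: [534.5, 110.3, 151.7]
orientation: [2.252, 2.189, 0.004]
ft_force: [-0.5, 0.7, 0.3]
opening: 29.7
175 [321. 111.]
111 [321. 201.]
21 [320. 305.]
t 2.88 tcp [534.6 110.5 152. ] F [-0.5  0.4 -0.1] open 29.9
turn [ 0.0034 -0.0011  0.0035] shift cm [ 0.04 -0.09  8.2 ]
```

View pics/w2.png

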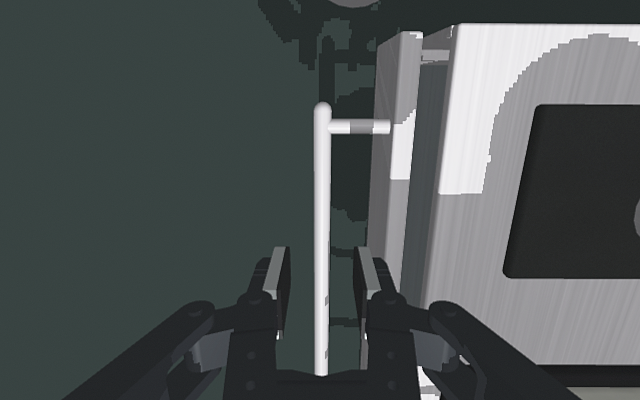

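The bar (column 321) is centred between the pads and the right finger is clear of the drawer front. I'm descending and gripping.

```bash
python3 -m inch '[[[0,0,0],[0,-0.1,4],3],[[0,0,0],[0,-0.1,7],3],[[0,0,0],[0,-0.1,8.2],3],[[0,0,0],[0,-0.1,8.2],3],[[0,0,0],[0,-0.1,8.2],1],[[0,0,0],[0,-0.1,8.2],0.5],[[0,0,0],[0,-0.1,8.2],0.5],[[0,0,0],[0,-0.1,8.2],0.5]]' 40
python3 - <<'E'
from h import *
plan([454,113.6,70],cabR(88.2))
E
```

```text
time: 3.88
tcp_pos: [534.0, 110.6, 70.2]
orientation: [2.251, 2.189, 0.005]
ft_force: [-0.5, 0.9, -0.3]
opening: 5.2
t 3.88 tcp [534.  110.6  70.2] F [-0.5  0.9 -0.3] open 5.2
turn [ 0.0037 -0.0012  0.0035] shift cm [ 0.08 -8.01 -0.01]
```

```bash
python3 - <<'E'
from h import *
import cv2
cv2.imwrite("pics/w3.png",ctrl.read_camera("wrist"));print(ctrl.get_obs()["opening"])
E
```

```text
5.498356908150011
```

View pics/w3.png

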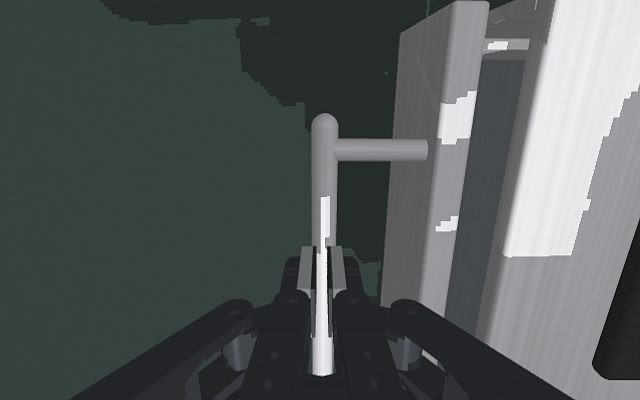

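The bar is between the pads. I'm pulling along the drawer axis, most of the way first.

```bash
python3 -m inch '[[[0,0,0],[0,-1,0],0],[[0,0,0],[0,-2,0],0],[[0,0,0],[0,-3,0],0],[[0,0,0],[0,-4,0],0],[[0,0,0],[0.1,-5,0],0],[[0,0,0],[0.1,-6,0],0],[[0,0,0],[0.1,-7,0],0],[[0,0,0],[0.1,-7.5,0],0],[[0,0,0],[0.1,-7.5,0],0],[[0,0,0],[0.1,-7.5,0],0]]' 60
python3 - <<'E'
from h import *
import cv2
cv2.imwrite("pics/w4.png",ctrl.read_camera("wrist"));plan([454,113.6,70],cabR(88.2))
E
```

```text
time: 5.18
tcp_pos: [459.2, 113.7, 69.9]
orientation: [2.251, 2.189, 0.005]
ft_force: [0.5, -0.1, -0.3]
opening: 0.3
t 5.22 tcp [459.2 113.7  69.9] F [ 0.2  0.3 -0.3] open -0.2
turn [ 0.0037 -0.0011  0.0034] shift cm [-0.02 -0.52 -0.02]
```

View pics/w4.png

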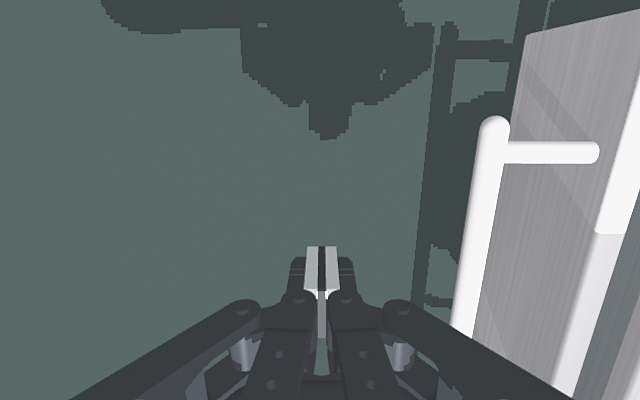

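```bash
python3 - <<'E'
from h import *
m=ctrl.camera_model("wrist")
for x in (526,531,536):
  for z in (60,85): print(x,z,[proj("wrist",[x+0.032*(y-21),y,z],m).round() for y in (168,111)])
print("tcp",proj("wrist",ctrl.get_obs()["tcp_pos"],m), proj("wrist",ctrl.get_obs()["tcp_pos"]+[0,0,19],m))
E
```

```text
526 60 [array([458., 137.]), array([444., 237.])]
526 85 [array([479., 145.]), array([462., 259.])]
531 60 [array([467., 136.]), array([453., 237.])]
531 85 [array([491., 145.]), array([472., 259.])]
536 60 [array([477., 136.]), array([462., 237.])]
536 85 [array([502., 145.]), array([482., 258.])]
tcp [322.03334839 243.91994298] [322.2497579 261.815825 ]
```

```bash
python3 - <<'E'
from h import *
import cv2,pickle
m=pickle.load(open("m1.pkl","rb"))
for z in (55,65,75,85): print(z,[proj("wrist",[531+.032*(y-21),y,z],m).round(1) for y in (168,111,60)])
a=cv2.imread("pics/w1.png")[40:290,360:500];b=cv2.imread("pics/w3.png")[100:350,240:440]
cv2.imwrite("pics/za.png",cv2.hconcat([cv2.resize(a,None,fx=2.3,fy=2.3,interpolation=2),cv2.resize(b,None,fx=2.3,fy=2.3,interpolation=2)]))
E
```

```text
55 [array([412.4,  73.4]), array([407.5, 129.3]), array([403.5, 174.8])]
65 [array([415. ,  73.2]), array([409.8, 130.6]), array([405.6, 177.2])]
75 [array([417.7,  73. ]), array([412.2, 132. ]), array([407.8, 179.7])]
85 [array([420.6,  72.8]), array([414.8, 133.4]), array([410.2, 182.4])]
```

View pics/za.png

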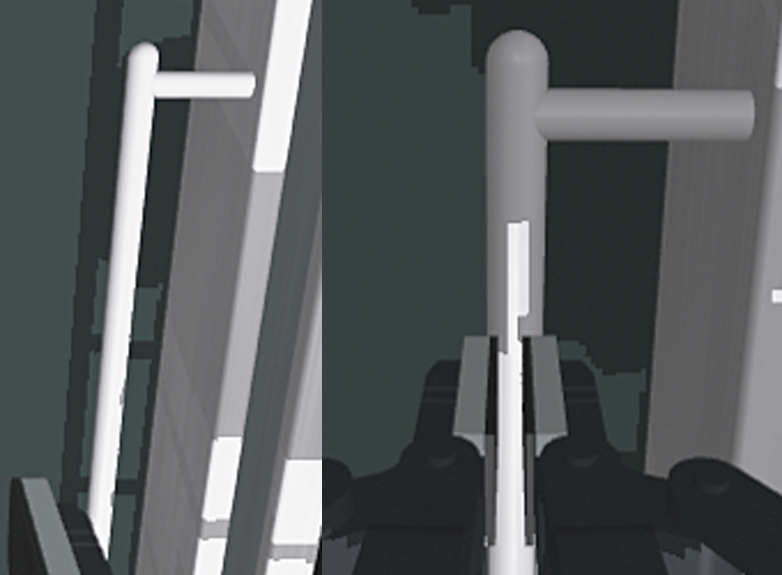

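The handle's height checks out at about 85 mm. The fingers shut to 5 mm without holding the 12 mm bar, so the true tip height needs checking from outside.

```bash
python3 - <<'E'
from h import *
import cv2
s=ctrl.read_camera("scene");cv2.imwrite("pics/s5.png",s)
p=ctrl.get_obs()["tcp_pos"]
for dz in (0,20,40): print(dz,proj("scene",p+[0,0,dz]).round(1))
c=s[120:240,280:440];c=cv2.resize(c,None,fx=5,fy=5,interpolation=2)
cv2.imwrite("pics/s5c.png",c)
E
```

```text
0 [340.3 171.7]
20 [340.6 168.6]
40 [340.8 165.3]
```

View pics/s5c.png

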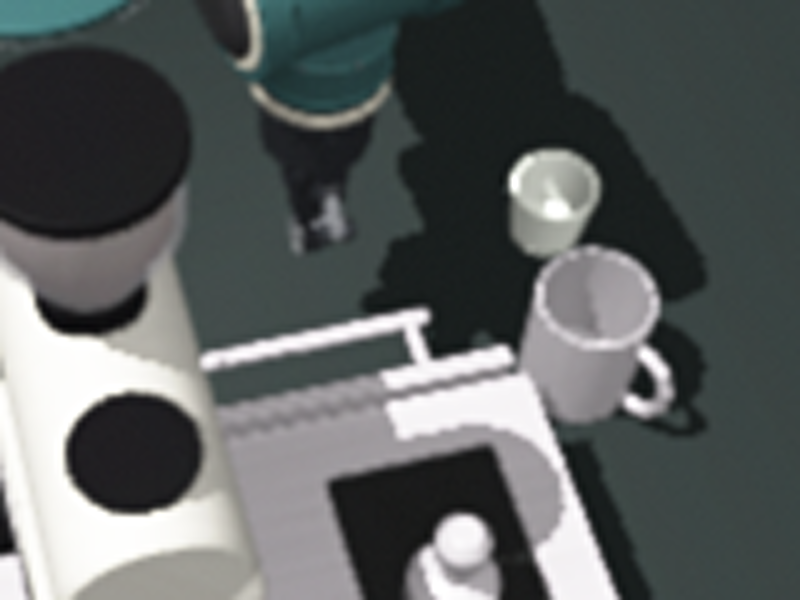

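```bash
python3 - <<'E'
from h import *
import pickle
T=lambda x,y:(220+(x+.5)/4-.5,120+(y+.5)/4-.5)
S=lambda x,y:(280+(x+.5)/5-.5,120+(y+.5)/5-.5)
for z in (50,70,85,100): print(z,atz("top",*T(240,394),z).round(1),atz("scene",*S(428,315),z).round(1))
# wrist geometry in tool frame
m=ctrl.camera_model("wrist");o=ctrl.get_obs();R0=R.from_rotvec(o["orientation"])
for x in (0,11):
  for z in (0,-10,-19,-30): print(x,z,proj("wrist",o["tcp_pos"]+R0.apply([x,0,z]),m).round(1))
print(R0.inv().apply(np.array(m["pose"])[:3,3]-o["tcp_pos"]))
E
```

```text
50 [540.9 177.7  50. ] [517.4 191.7  50. ]
70 [539.  176.3  70. ] [529.2 185.5  70. ]
85 [537.6 175.2  85. ] [538.  180.8  85. ]
100 [536.3 174.1 100. ] [546.8 176.1 100. ]
0 0 [322.  243.9]
0 -10 [322.1 252.9]
0 -19 [322.1 261.8]
0 -30 [322.1 274.1]
11 0 [322.  225.2]
11 -10 [322.1 233.3]
11 -19 [322.1 241.4]
11 -30 [322.2 252.6]
[  83.57791588   -0.40844116 -163.60311251]
```

The outside and wrist views suggest the visible fingertips sit about 20 mm above the nominal TCP. That would mean they closed just above the bar. I'm lifting, going back and gripping about 20 mm deeper, which still leaves the gripper body above the cabinet top.

```bash
python3 -m inch '[[[0,0,0],[0,0,-5],1],[[0,0,0],[0,1,-8],3],[[0,0,0],[0,5,-8],3],[[0,0,0],[-0.1,7.5,-8],3],[[0,0,0],[-0.1,7.5,-8],3],[[0,0,0],[-0.1,7.5,-4],3],[[0,0,0],[-0.1,7.5,-1],3],[[0,0,0],[-0.1,7.5,0],3],[[0,0,0],[-0.1,7.5,0],3]]' 40
python3 - <<'E'
from h import *
import cv2
cv2.imwrite("pics/w6.png",ctrl.read_camera("wrist"));plan([534,111,50],cabR(88.2))
E
```

```text
time: 6.4
tcp_pos: [534.0, 110.6, 70.3]
orientation: [2.251, 2.189, 0.005]
ft_force: [0.6, -0.8, 0.2]
opening: 29.8
t 6.45 tcp [534.4 110.7  71.1] F [ 0.8 -0.2  0.4] open 30.1
turn [ 0.0044 -0.0013  0.0035] shift cm [ 0.03 -0.05  2.11]
```

View pics/w6.png

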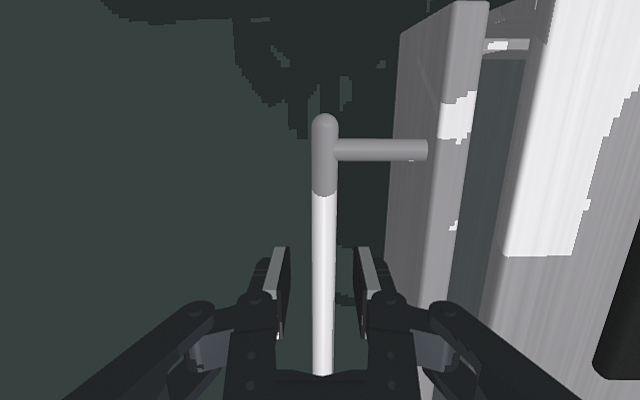

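```bash
python3 -m inch '[[[0,0,0],[0,0,1],3],[[0,0,0],[0,0,2],3],[[0,0,0],[0,0,2],3],[[0,0,0],[0,0,2],0.6],[[0,0,0],[0,0,2],0.6],[[0,0,0],[0,0,2],0.6],[[0,0,0],[0,0,2],0.6]]' 40
python3 - <<'E'
from h import *
import cv2
cv2.imwrite("pics/w7.png",ctrl.read_camera("wrist"));plan([534,111,50],cabR(88.2))
E
```

```text
time: 7.32
tcp_pos: [534.7, 110.7, 51.4]
orientation: [2.25, 2.188, 0.007]
ft_force: [0.8, -0.1, 2.0]
opening: 10.1
t 7.38 tcp [534.7 110.7  51.4] F [1.3 0.2 1.5] open 10.4
turn [ 0.0048 -0.0014  0.0035] shift cm [ 0.03 -0.07  0.14]
```

View pics/w7.png

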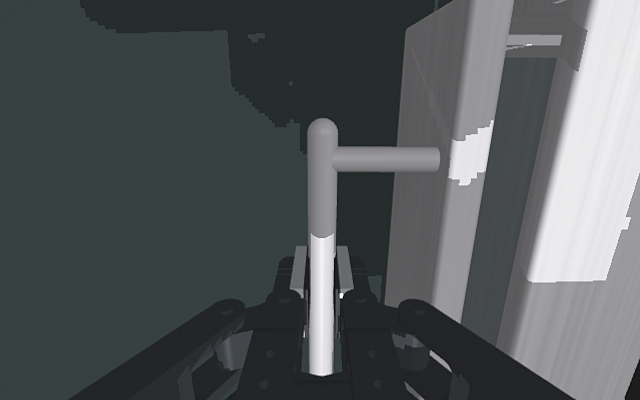

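Now it's held: the bar stands in front of the pads and the opening stops at 10 mm. I'm pulling.

```bash
python3 -m inch '[[[0,0,0],[0,-0.5,0],0.4],[[0,0,0],[0,-1.5,0],0.4],[[0,0,0],[0,-2.5,0],0.4],[[0,0,0],[0,-3.5,0],0.4],[[0,0,0],[0,-4.5,0],0.4],[[0,0,0],[0.1,-5.5,0],0.4],[[0,0,0],[0.1,-6.5,0],0.4],[[0,0,0],[0.1,-7.3,0],0.4],[[0,0,0],[0.1,-7.7,0],0.4],[[0,0,0],[0.1,-7.7,0],0.4],[[0,0,0],[0.1,-7.7,0],0.4]]' 40
python3 - <<'E'
from h import *
import cv2
cv2.imwrite("pics/w8.png",ctrl.read_camera("wrist"));plan([454,113.6,52],cabR(88.2))
E
```

```text
time: 8.75
tcp_pos: [457.1, 113.3, 51.3]
orientation: [2.25, 2.188, 0.005]
ft_force: [-1.4, -4.9, 8.7]
opening: 10.0
t 8.8 tcp [457.1 113.3  51.3] F [-2.2 -5.4  8.7] open 10.2
turn [ 0.0043 -0.      0.0034] shift cm [ 0.02 -0.31 -0.07]
```

View pics/w8.png

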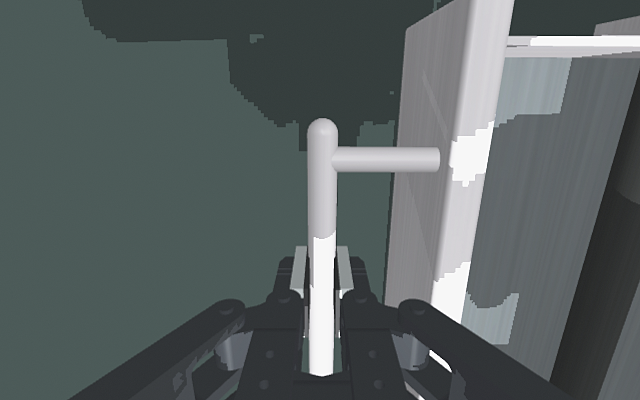

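The drawer came along and the hand stays on the bar. Next I'm edging towards the stop in 3 mm steps.

```bash
python3 -m inch '[[[0,0,0],[0,-0.3,0],0.4],[[0,0,0],[0,-0.6,0],0.4],[[0,0,0],[0,-0.6,0],0.4]]'; python3 -m inch '[[[0,0,0],[0,-0.3,0],0.4],[[0,0,0],[0,-0.6,0],0.4],[[0,0,0],[0,-0.6,0],0.4]]'
```

```text
time: 9.18
tcp_pos: [451.1, 113.5, 51.4]
orientation: [2.25, 2.188, 0.006]
ft_force: [4.3, -1.1, 1.6]
opening: 10.5
time: 9.55
tcp_pos: [450.8, 113.4, 51.8]
orientation: [2.242, 2.179, 0.024]
ft_force: [71.8, 0.4, -36.4]
opening: 10.5
```

```bash
python3 -m inch '[[[0,0,0],[0,-0.2,0],0.4],[[0,0,0],[0,-0.4,0],0.4],[[0,0,0],[0,-0.4,0],0.4]]'
```

```text
time: 9.93
tcp_pos: [451.4, 113.4, 51.8]
orientation: [2.236, 2.173, 0.038]
ft_force: [61.2, 1.8, -34.0]
opening: 10.4
```

It has hit the stop: travel was 83 mm, plus about 16 mm ajar at the start, and force rises at x≈451. I'm relaxing, releasing and lifting straight up.

```bash
python3 -m inch '[[[0,0,0],[0,0,0],0.4],[[0,0,0],[0,0,0],0.4]]'; python3 -m inch '[[[0,0,0],[0,0,0],3],[[0,0,0],[0,0,0],3],[[0,0,0],[0,0,0],3],[[0,0,0],[0,0,-2],3],[[0,0,0],[0,0,-6],3],[[0,0,0],[0,0,-12],3],[[0,0,0],[0,0,-18],3],[[0,0,0],[0,0,-18],3]]'
python3 - <<'E'
from h import *
import cv2
m=ctrl.camera_model("wrist")
cv2.imwrite("pics/w9.png",ctrl.read_camera("wrist"));cv2.imwrite("pics/t9.png",ctrl.read_camera("top"))
for x in (448,451): print(x,[proj("wrist",[x+.032*(y-111),y,85],m).round() for y in (150,111)])
plan([400,-100,320],cabR(45))
E
```

```text
time: 10.18
tcp_pos: [451.9, 113.4, 51.6]
orientation: [2.236, 2.172, 0.04]
ft_force: [14.3, 0.7, -5.6]
opening: 10.4
time: 11.18
tcp_pos: [446.6, 113.6, 236.4]
orientation: [2.233, 2.17, 0.049]
ft_force: [0.9, 0.3, -0.3]
opening: 30.3
448 [array([317., 135.]), array([317., 175.])]
451 [array([320., 134.]), array([320., 175.])]
t 11.28 tcp [445.5 113.4 231.5] F [ 0.2  0.2 -1.5] open 30.3
turn [ 0.0335 -0.0151  0.7567] shift cm [-21.44  -3.62  -9.02]
```

View pics/w9.png

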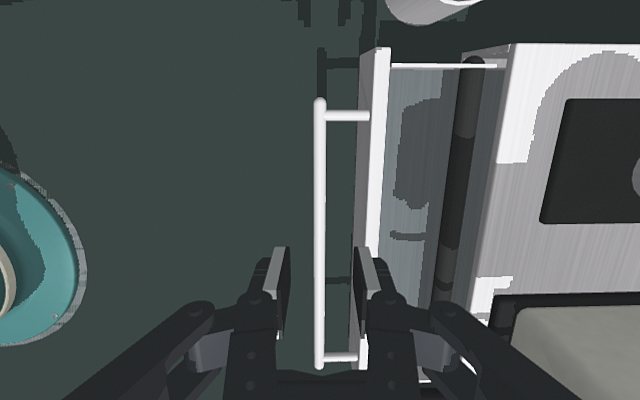

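View pics/t9.png

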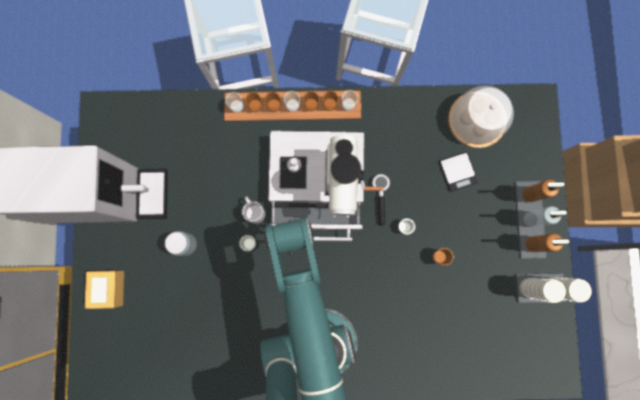

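The handle is now at x≈451 (column 320) and stayed there, so the drawer is fully out. The fork ended clear, and the bystanders look unmoved. I'm going round the front of the grinder to the dial side.

```bash
python3 - <<'E'
from h import *
plan([385,-40,340],cabR(60)); plan([400,-240,345],cabR(15,12)); 
E
```

```text
t 11.28 tcp [445.5 113.4 231.5] F [ 0.2  0.2 -1.5] open 30.3
turn [ 0.0347 -0.0105  0.4949] shift cm [-15.49  -5.21 -11.06]
t 11.28 tcp [445.5 113.4 231.5] F [ 0.2  0.2 -1.5] open 30.3
turn [0.1688 0.1518 1.2791] shift cm [-35.43  -3.13 -11.52]
```

```bash
python3 -m inch '[[[0,0,0],[-1,-2,-5],1],[[0,0,0.1],[-5,-5,-9],0],[[0,0,0.2],[-10,-5.5,-11],0],[[0.02,0,0.35],[-15.5,-5.2,-11],0],[[0.05,0.03,0.5],[-19,-4.8,-11.2],0],[[0.08,0.07,0.65],[-23,-4.3,-11.4],0],[[0.11,0.1,0.8],[-27,-4,-11.5],0],[[0.13,0.12,0.95],[-31,-3.5,-11.5],0],[[0.15,0.14,1.12],[-34,-3.2,-11.5],0],[[0.169,0.152,1.279],[-35.4,-3.1,-11.5],0],[[0.169,0.152,1.279],[-35.4,-3.1,-11.5],0]]'
python3 - <<'E'
from h import *
import cv2
m=ctrl.camera_model("wrist")
cv2.imwrite("pics/w10.png",ctrl.read_camera("wrist"))
plan([628,-215,340],cabR(-1.8,12))
for y in (-168,-202,-240): print(y,proj("wrist",[630,y,277],m).round())
E
```

```text
time: 12.65
tcp_pos: [400.0, -240.4, 342.7]
orientation: [-2.906, -0.38, -0.037]
ft_force: [0.0, 0.6, 0.1]
opening: -0.2
t 12.7 tcp [ 400.  -239.8  343.3] F [-0.3  0.2  0.1] open 0.2
turn [-0.0018  0.0019  0.2949] shift cm [22.62  3.67  0.79]
-168 [ 330. -225.]
-202 [ 392. -215.]
-240 [ 464. -202.]
```

View pics/w10.png

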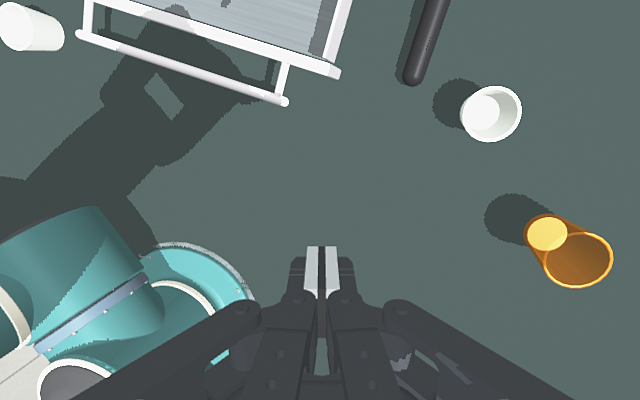

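```bash
python3 - <<'E'
from h import *
plan([560,-235,340],cabR(-1.8,12))
E
```

```text
t 12.7 tcp [ 400.  -239.8  343.3] F [-0.3  0.2  0.1] open 0.2
turn [-0.0018  0.0019  0.2949] shift cm [15.55  3.78  0.39]
```

```bash
python3 -m inch '[[[0,0,0.15],[5,1.3,0],0],[[0,0,0.295],[10,2.5,0.2],0],[[0,0,0.295],[14,3.4,0.4],0],[[0,0,0.295],[15.5,3.8,0.4],0],[[0,0,0.295],[15.5,3.8,0.4],0]]'
python3 - <<'E'
from h import *
import cv2,pickle
m=ctrl.camera_model("wrist");pickle.dump(m,open("m11.pkl","wb"))
cv2.imwrite("pics/w11.png",ctrl.read_camera("wrist"));cv2.imwrite("pics/s11.png",cv2.resize(ctrl.read_camera("scene")[100:320,180:430],None,fx=3,fy=3,interpolation=2))
plan([628,-215,340],cabR(-1.8,12))
for y in (-168,-202,-240): print(y,proj("wrist",[630,y,277],m).round())
E
```

```text
time: 13.32
tcp_pos: [559.7, -234.5, 339.3]
orientation: [-2.93, 0.041, 0.009]
ft_force: [-0.9, -0.4, 0.3]
opening: -0.1
t 13.43 tcp [ 558.8 -235.   340.2] F [0.6 0.2 0.5] open -0.1
turn [-0.0012  0.002   0.0012] shift cm [ 6.86 -2.16  0.42]
-168 [243. 101.]
-202 [291. 100.]
-240 [348. 100.]
```

View pics/w11.png

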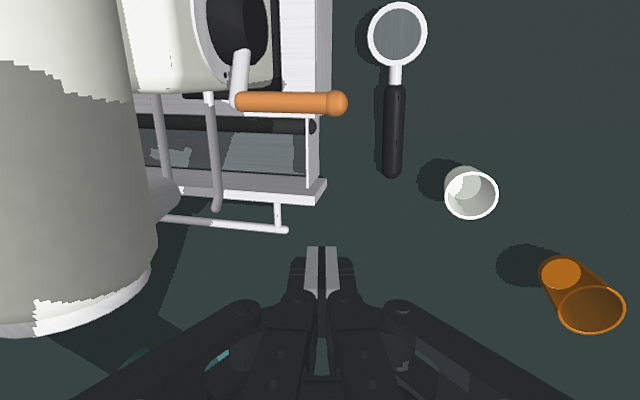

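View pics/s11.png

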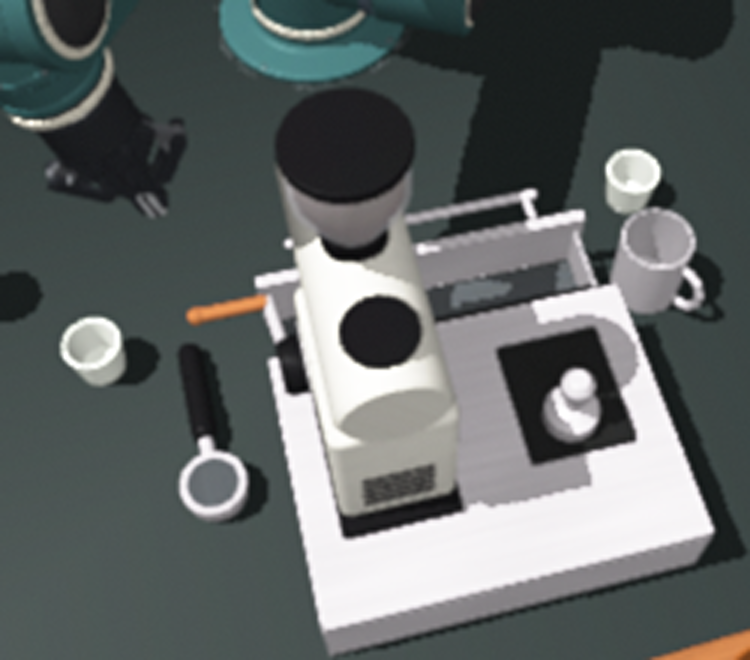

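The crossbar shows at (236–348, 101), so x≈629, y −163…−240 at its given height, matching the top camera. The flank is clear. I'm going above it.

```bash
python3 - <<'E'
from h import *
plan([628,-207,315],cabR(-1.8,12))
E
python3 -m inch '[[[0,0,0],[4,-1.6,0],0],[[0,0,0],[6.8,-2.7,0.5],0],[[0,0,0],[6.8,-2.7,0.5],0]]'
python3 - <<'E'
from h import *
import cv2
cv2.imwrite("pics/s12.png",cv2.resize(ctrl.read_camera("scene")[100:300,180:430],None,fx=3,fy=3,interpolation=2))
plan([628,-207,300],cabR(-1.8,12))
E
```

```text
t 13.43 tcp [ 558.8 -235.   340.2] F [0.6 0.2 0.5] open -0.1
turn [-0.0012  0.002   0.0012] shift cm [ 6.86 -2.42  3.03]
time: 13.8
tcp_pos: [627.6, -209.0, 340.2]
orientation: [-2.931, 0.042, 0.008]
ft_force: [-0.3, -0.2, 0.2]
opening: 0.3
t 13.85 tcp [ 627.  -209.5  340.6] F [ 0.8 -0.8 -0.4] open -0.2
turn [-0.001   0.0021  0.0019] shift cm [0.13 0.6  4.02]
```

View pics/s12.png

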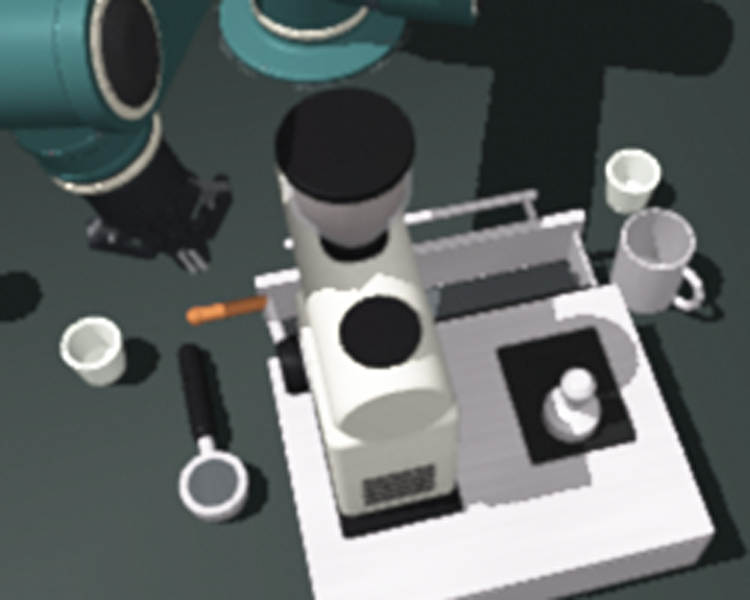

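```bash
python3 -m inch '[[[0,0,0],[0.1,0.3,2],0],[[0,0,0],[0.1,0.6,4],0],[[0,0,0],[0.1,0.6,4],0],[[0,0,0],[0.1,0.6,4],0]]'; python3 -m inch '[[[0,0,0],[0,0.1,0.5],0],[[0,0,0],[0,0.25,1.2],0],[[0,0,0],[0,0.25,1.2],0]]'
```

```text
time: 14.35
tcp_pos: [627.5, -207.2, 300.5]
orientation: [-2.931, 0.043, 0.007]
ft_force: [-0.0, 0.1, 0.4]
opening: 0.0
time: 14.72
tcp_pos: [627.3, -207.0, 287.4]
orientation: [-2.93, 0.043, 0.009]
ft_force: [0.4, 0.2, 0.6]
opening: 0.1
```

```bash
python3 -m inch '[[[0,0,0],[0,0.1,0.5],0],[[0,0,0],[0,0.2,1.0],0],[[0,0,0],[0,0.2,1.0],0]]'
```

```text
time: 15.1
tcp_pos: [627.1, -206.8, 276.6]
orientation: [-2.93, 0.043, 0.01]
ft_force: [-0.3, 0.5, -0.2]
opening: 0.2
```

```bash
python3 - <<'E'
from h import *
import cv2
w=ctrl.read_camera("wrist");cv2.imwrite("pics/w13.png",w)
cv2.imwrite("pics/s13.png",cv2.resize(ctrl.read_camera("scene")[150:250,210:310],None,fx=6,fy=6,interpolation=2))
plan([627,-207,264],cabR(-1.8,12))
E
```

```text
t 15.2 tcp [ 627.2 -206.9  277.2] F [ 0.3 -0.2  0.5] open -0.0
turn [-0.0014  0.0029  0.0016] shift cm [-0.    0.29  1.29]
```

View pics/w13.png

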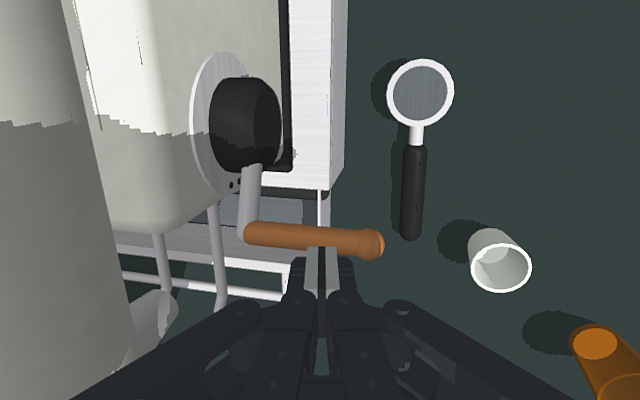

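View pics/s13.png

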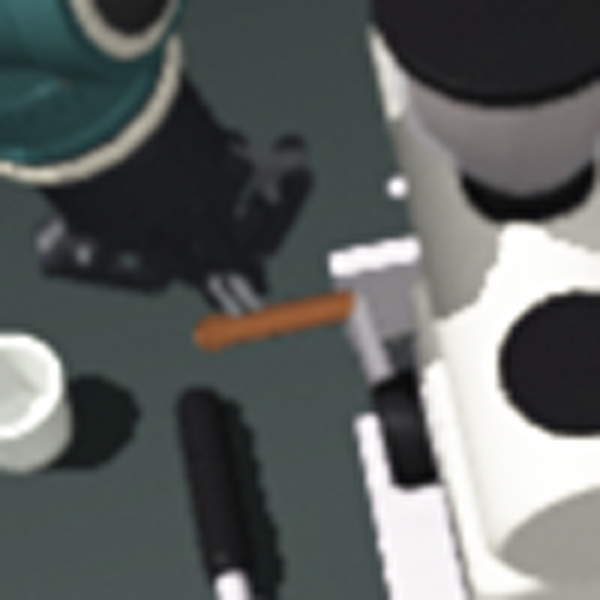

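The tips are just over the crossbar, at (323,247) in the wrist view with the bar spanning rows 228–250. There is no contact yet, which confirms the real tips sit about 20 mm above the nominal TCP. I'm feeling for contact.

```bash
python3 -m inch '[[[0,0,0],[0.1,0.1,0.5],0],[[0,0,0],[0.1,0.18,0.8],0],[[0,0,0],[0.1,0.18,0.8],0]]';python3 -m inch '[[[0,0,0],[0,0.1,0.5],0],[[0,0,0],[0,0.1,0.5],0]]'; python3 -m inch '[[[0,0,0],[-0.1,0.1,0.5],0],[[0,0,0],[-0.1,0.1,0.5],0]]'
```

```text
time: 15.58
tcp_pos: [628.0, -207.0, 268.6]
orientation: [-2.93, 0.043, 0.01]
ft_force: [-0.0, -0.4, -0.5]
opening: -0.3
time: 15.82
tcp_pos: [627.9, -206.9, 263.4]
orientation: [-2.93, 0.043, 0.01]
ft_force: [0.2, -1.1, 3.6]
opening: 0.0
time: 16.08
tcp_pos: [626.4, -206.9, 259.2]
orientation: [-2.931, 0.043, 0.01]
ft_force: [-5.0, -0.6, 8.7]
opening: 0.1
```

Contact is at TCP z≈264, so TCP z = bar centre − 13 mm. I'm following the crossbar's arc down, first to about level and then past it.

```bash
python3 -m inch '[[[0,0,0],[-0.2,0.1,0.5],0],[[0,0,0],[-0.4,0.21,1],0],[[0,0,0],[-0.6,0.33,1.5],0],[[0,0,0],[-0.75,0.44,2.05],0],[[0,0,0],[-0.8,0.56,2.6],0],[[0,0,0],[-0.85,0.67,3.15],0],[[0,0,0],[-0.8,0.8,3.7],0],[[0,0,0],[-0.75,0.9,4.2],0],[[0,0,0],[-0.6,1.03,4.8],0],[[0,0,0],[-0.6,1.03,4.8],0]]'
python3 - <<'E'
from h import *
import cv2
m=ctrl.camera_model("wrist");cv2.imwrite("pics/w14.png",ctrl.read_camera("wrist"))
plan([627,-207,194.5],cabR(-1.8,12));plan([628.8,-207,191],cabR(-1.8,12))
for z,x in((223,620.4),(277,630)):print(proj("wrist",[x,-240,z],m),proj("wrist",[x,-168,z],m))
E
```

```text
time: 17.32
tcp_pos: [619.7, -206.8, 210.2]
orientation: [-2.931, 0.043, 0.01]
ft_force: [-4.3, -0.6, 9.1]
opening: 0.2
t 17.38 tcp [ 619.7 -206.8  210.5] F [-5.3  0.6  8.7] open -0.1
turn [-0.0011  0.0037  0.0014] shift cm [0.75 0.33 1.56]
t 17.38 tcp [ 619.7 -206.8  210.5] F [-5.3  0.6  8.7] open -0.1
turn [-0.0011  0.0037  0.0014] shift cm [0.93 0.4  1.9 ]
[383.80624855 257.50165357] [245.11436802 246.663247  ]
[378.47027342 313.72983562] [181.40495171 291.5335224 ]
```

View pics/w14.png

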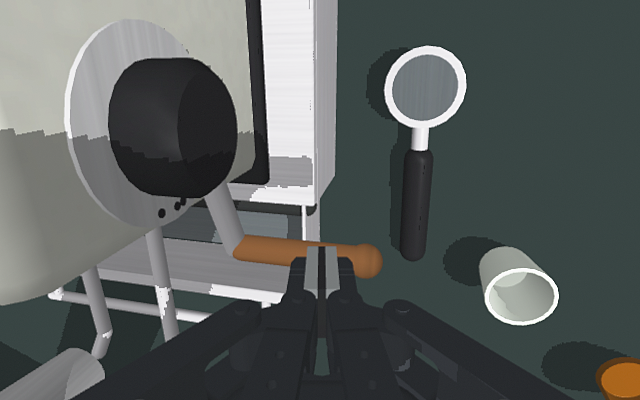

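The bar is being carried down under the tips. Next comes the last part, to just past the third click.

```bash
python3 -m inch '[[[0,0,0],[0.2,0.1,0.5],0],[[0,0,0],[0.4,0.2,0.95],0],[[0,0,0],[0.6,0.28,1.3],0],[[0,0,0],[0.8,0.35,1.65],0],[[0,0,0],[0.9,0.4,1.85],0],[[0,0,0],[0.9,0.4,1.85],0],[[0,0,0],[0.9,0.4,1.85],0]]'
python3 - <<'E'
from h import *
import cv2
m=ctrl.camera_model("wrist");cv2.imwrite("pics/w15.png",ctrl.read_camera("wrist"))
cv2.imwrite("pics/s15.png",cv2.resize(ctrl.read_camera("scene")[100:300,180:430],None,fx=3,fy=3,interpolation=2))
plan([628.8,-207,191],cabR(-1.8,12))
for a in (0,-25,-30,-34,-36.6):
  x=683.2-65*np.cos(np.radians(a));z=240+65*np.sin(np.radians(a))
  print(a,round(x),round(z),proj("wrist",[x,-235,z],m).round(1),proj("wrist",[x,-170,z],m).round(1))
E
```

```text
time: 18.25
tcp_pos: [628.3, -207.2, 192.0]
orientation: [-2.931, 0.043, 0.01]
ft_force: [-5.9, -0.5, 8.8]
opening: -0.0
t 18.35 tcp [ 628.3 -207.2  192.1] F [-6.2  0.3  8.6] open 0.0
turn [-0.0009  0.0037  0.0014] shift cm [ 0.05 -0.    0.11]
0 618 240 [366.  323.9] [217.7 306.1]
-25 624 213 [371.2 273.6] [242.7 262.2]
-30 627 208 [372.1 263.2] [246.3 252.9]
-34 629 204 [372.7 254.9] [248.8 245.3]
-36.6 631 201 [373.1 249.4] [250.3 240.4]
```

View pics/w15.png

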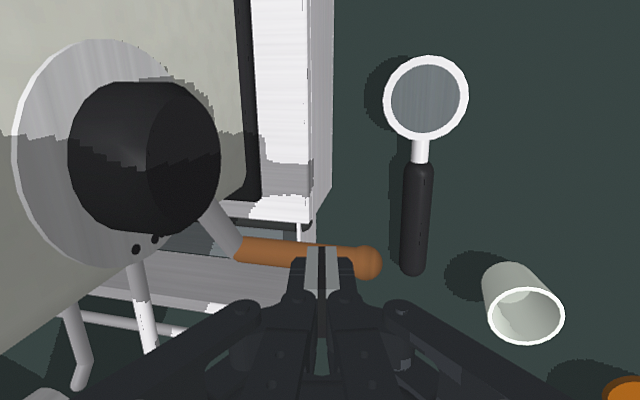

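View pics/s15.png

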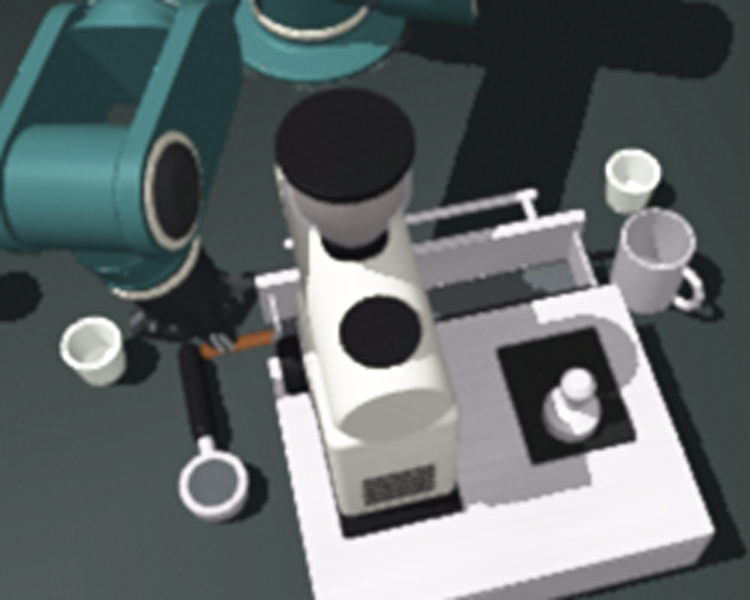

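```bash
python3 - <<'E'
import cv2
a=cv2.imread("pics/w15.png")[215:295,215:395]
cv2.imwrite("pics/w15c.png",cv2.resize(a,None,fx=4.4,fy=4.4,interpolation=2))
E
```

```text
(no output)
```

View pics/w15c.png

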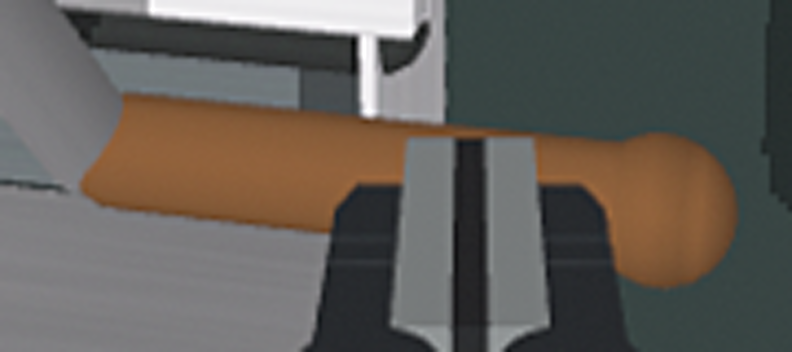

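The bar's centre line fits about −31° in the image. Contact height gives about −32.6° and the third click is at −30°. I'm adding about 1.5 mm to centre it between the third click and the end stop.

```bash
python3 -m inch '[[[0,0,0],[0.05,0.03,0.13],0],[[0,0,0],[0.1,0.03,0.15],0],[[0,0,0],[0.1,0.03,0.15],0],[[0,0,0],[0.1,0.03,0.15],0]]'
python3 - <<'E'
from h import *
import cv2
a=ctrl.read_camera("wrist")[215:295,215:395];m=ctrl.camera_model("wrist")
cv2.imwrite("pics/w16c.png",cv2.resize(a,None,fx=4.4,fy=4.4,interpolation=2))
cv2.imwrite("pics/t16.png",ctrl.read_camera("top"))
plan([629,-207,190.5],cabR(-1.8,12))
for a in (-30,-34,-36.6):
  x=683.2-65*np.cos(np.radians(a));z=240+65*np.sin(np.radians(a))
  print(a,[((proj("wrist",[x,y,z],m)-215)*4.4).round(0) for y in (-235,-170)])
E
```

```text
time: 18.85
tcp_pos: [629.1, -207.2, 191.2]
orientation: [-2.931, 0.043, 0.01]
ft_force: [-4.3, -0.2, 8.3]
opening: -0.1
t 18.95 tcp [ 629.1 -207.3  191.2] F [-5.4  0.2  9.1] open -0.3
turn [-0.0007  0.0034  0.0015] shift cm [-0.01 -0.01  0.08]
-30 [array([690., 223.]), array([135., 176.])]
-34 [array([693., 186.]), array([146., 143.])]
-36.6 [array([695., 161.]), array([153., 121.])]
```

View pics/w16c.png

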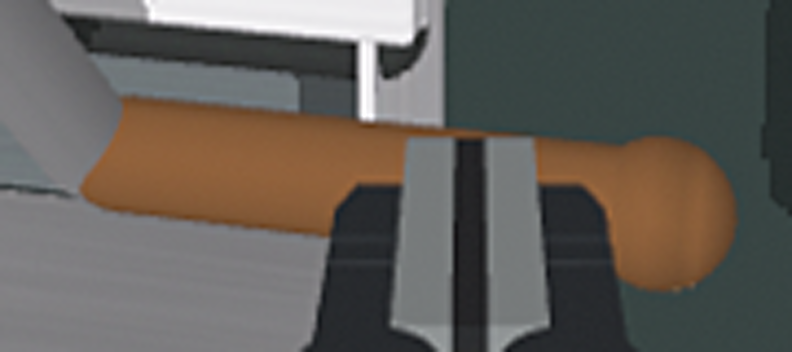

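View pics/t16.png

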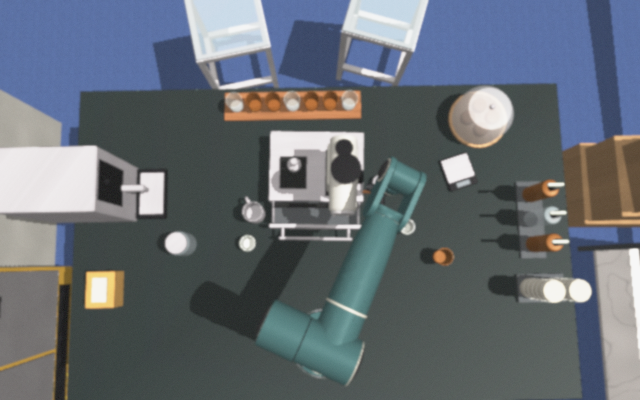

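Image fit gives about −32° and contact height about −33.4°. I'll add one more millimetre for margin, watching for the end stop.

```bash
python3 -m inch '[[[0,0,0],[0.05,0.03,0.18],0],[[0,0,0],[0.05,0.03,0.18],0],[[0,0,0],[0.05,0.03,0.18],0],[[0,0,0],[0.05,0.03,0.18],0],[[0,0,0],[0.05,0.03,0.18],0],[[0,0,0],[0.05,0.03,0.18],0]]'
python3 - <<'E'
from h import *
import cv2
plan([629,-207,190.5],cabR(-1.8,12))
cv2.imwrite("pics/w17.png",ctrl.read_camera("wrist"))
plan([629,-207,190.5],cabR(-1.8,12))
cv2.imwrite("pics/cmp.png",cv2.resize(cv2.imread("pics/t16.png")[120:270,220:420],None,fx=4,fy=4,interpolation=2))
E
```

```text
time: 19.7
tcp_pos: [629.6, -207.3, 190.3]
orientation: [-2.931, 0.043, 0.009]
ft_force: [-4.1, -0.1, 10.0]
opening: 0.1
t 19.7 tcp [ 629.6 -207.3  190.3] F [-4.1 -0.1 10. ] open 0.1
turn [-0.0003  0.0027  0.0017] shift cm [-0.06 -0.03 -0.01]
t 19.75 tcp [ 629.6 -207.3  190.2] F [-3.3 -0.4 10.4] open -0.2
turn [-0.0004  0.0028  0.0017] shift cm [-0.06 -0.03 -0.02]
```

View pics/w17.png

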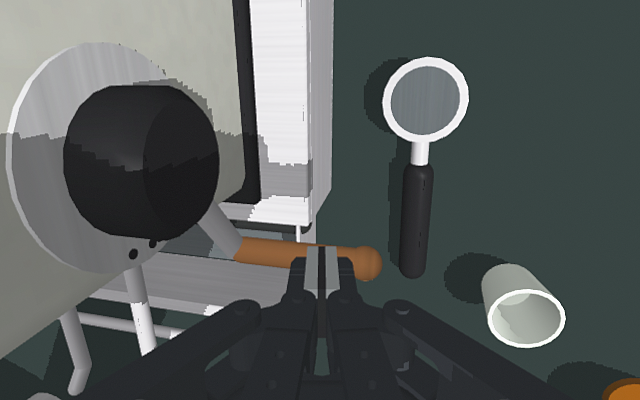

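View pics/cmp.png

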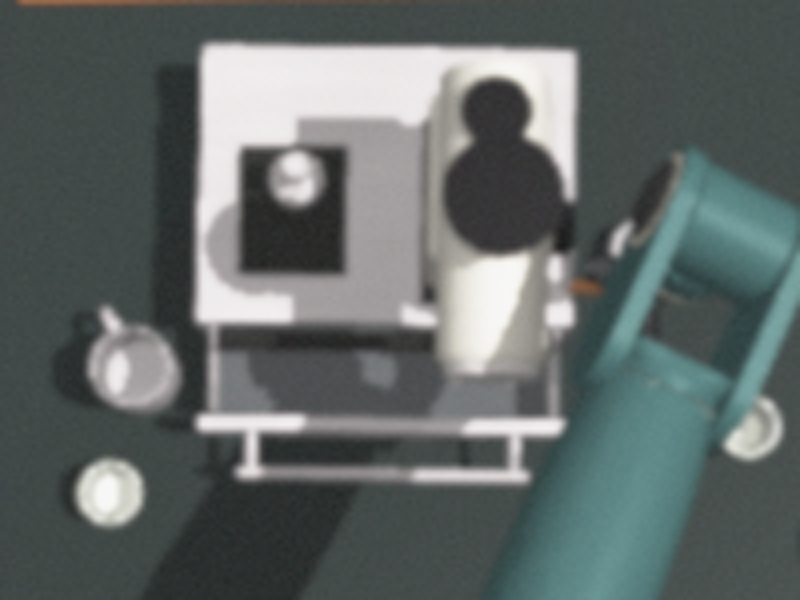

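The drawer is still out, with the handle at crop row about 475, and the cups, pitcher, tamper and portafilter are where they were. The lever is held past the third click at about 10.5 N, with no end-stop spike. I'm handing in.

```bash
python3 -c "
from workcell import ctrl
print(ctrl.hand_in());o=ctrl.get_obs();print(o['time'],o['tcp_pos'],o['ft_force'])"
```

```text
the job is handed in; nothing more can be done
None
the job is handed in; nothing more can be done
```

The drawer was pulled out to its stop first. The dial lever was then pressed down past the third click, and I handed in at about 19.8 s with the closed fingers still holding it there.

**Drawer:** My first grasp closed above the handle bar and pulled nothing, because the fingertips actually sit about 20 mm above the stated TCP. Gripping 20 mm deeper worked. The handle travelled about 83 mm, and I estimate it started about 16 mm ajar. At the stop the wrist force rose to about 70 N, below the 120 N limit. The last top view shows the drawer still fully out.

**Dial:** The final height of the fingers puts the lever at about −34°, or 1.20 rad; the third click is at 1.13 rad and the end stop at 1.25 rad. A wrist-image fit made just before the last 1 mm of press read about 2° less, which is still past the click. The push was about 10.5 N with no jump from the end stop. The clicks themselves could not be seen, so the third click is inferred from these measurements.

**Surroundings:** In the last pictures the tamper, pitcher and both cups are where they started. The portafilter is partly hidden behind the arm in the top view but looks undisturbed in the wrist view. I only glanced at the tumbler and bean jar in those pictures. I saw nothing touched, and `hand_in()` reported no verdict.

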